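# Sort the goldsmith's small tools into their trays

### The job

Put the small tools on the goldsmith's bench away: lay the steel punch lengthwise in the long tray, both polishing wheels flat in the round dish, and both brass doming blocks in the square tray. Everything should lie on the bottom of its tray, side by side, nothing on top of anything else or propped on a rim. Leave the glass jar standing where it is.

Things in the scene. Friction and masses are not known exactly. Their poses are not given: they have to be found in the camera images.
- punch: loose steel chasing punch lying on the bench: a square bar 14 mm wide, 14 mm high and 100 mm long; its last 22 mm towards +x step down to 10 mm high. Origin at the middle of the bar (half length, half width, 7 mm above its underside); x runs along the bar. About 0.14 kg
- big_wheel: larger polishing wheel, loose: a hard black disc with a pale metal hub, 40 mm in diameter, 16 mm thick, lying flat. Origin at its centre (8 mm above its underside), z is its axis. About 45 g
- small_wheel: smaller polishing wheel, loose: as the larger one, but 30 mm in diameter, 16 mm thick. Origin at its centre (8 mm above its underside), z is its axis. About 28 g
- big_block: larger doming block, loose: a brass cube of 40 mm with round dimples drawn on its faces. Origin at its centre (20 mm above its underside), axes square to its faces. About 0.5 kg
- small_block: smaller doming block, loose: a brass cube of 30 mm with round dimples. Origin at its centre (15 mm above its underside), axes square to its faces. About 0.22 kg
- long_tray: long narrow dark wooden tray, fixed to the bench: 150 mm along its x by 80 mm along its y outside, 140 x 70 mm inside; floor 5 mm thick, rim 12 mm above the bench. Origin under its centre, at bench height
- square_tray: square dark wooden tray, fixed to the bench: 110 x 110 mm outside, 100 x 100 mm inside; floor 5 mm thick, rim 12 mm above the bench. Origin under its centre, at bench height; axes along its sides
- round_dish: round dark wooden dish, fixed to the bench: 124 mm in diameter outside, 116 mm inside; floor 5 mm thick, rim 12 mm above the bench. Origin under its centre, at bench height
- jar: glass jar with a metal lid, a loose bystander, upright: 56 mm in diameter, 75 mm high; origin at the centre of its underside. To be left alone. (Besides it, other bystanders and equipment stand only outside the area of the listed things: nearer to the robot, to the sides and beyond.)

How it is judged:
By the outcome, as a careful person would: the job done as asked, in the order asked, and still so for the second after the job is handed in, with the robot touching nothing.
It also fails if it takes over 122 s, if anything falls off the work surface, if the arm or the gripper's body presses on something with over 40 N, if the wrist force passes 120 N, or if a joint passes its speed limit or range.

### The arm

A 6-joint arm with a two-finger parallel gripper is mounted at the origin on the work surface. World frame = base frame: x ahead of the robot, y to its left, z up, the work surface at z = 0. Lengths are in mm, angles in rad, forces in N, time in s.
With the tool pointing down it reaches from about 400 to 925 mm from the base axis. Payload 12.5 kg.
Tool frame: the origin (TCP) lies between the finger pads; the fingertips stand 19 mm ahead of it and the grasp point (between the pads) is the TCP (env.tips_ahead is the distance from the TCP to the fingertips, in mm); z points along the fingers, y is the line along which they close (so a half turn about z gives the same grasp; the last joint's range is limited). The gripper opens to 95 mm and grips with 3 to 60 N. Pads are 20 mm wide; open, the fingers measure 119 mm over their backs; the gripper's body (75 mm by 180 mm) begins 59 mm behind the grasp point.
Start: joints at [-1.396, 0.491, 1.559, -0, 1.092, -0.106], TCP at [173.225, -600.531, 233.661] pointing down, gripper open.
Joint ranges: [-3.1, 3.1], [-0.84, 2.19], [0.05, 2.79], [-1.13, 4.28], [0.06, 2.93], [-2.69, 2.69]. Speed limits (rad/s): [2.22, 2.22, 2.79, 3.14, 3.14, 3.14].

### API

Orientations are given as [roll, pitch, yaw] about the fixed x, y, z axes, in that order (R = Rz(yaw) Ry(pitch) Rx(roll)).
In Python, from cell import env gives the robot as it stands.
- The arm moves only by the shell command python3 -m crank 'ROWS'. ROWS is JSON, a list of rows, each a list of 5 numbers: the shift along the tool's x, y, z in mm, then the turn about the tool's z in degrees, then the finger opening in mm, from 0 to 95.1. In form: [[dx, dy, dz, yaw, grip], ...]. A call has 1 to 10 rows; each row is the pose to reach, as a shift and turn from the pose commanded when the call began, along the tool's axes at that moment; what a row does not reach only later rows make up. A row lasts 1/12 s, in which the tool goes at most 41.7 mm and 7.16 degrees, less where a joint would pass 70% of its speed; a pose out of reach is approached as far as the arm can. A call with a gripper value outside its range is refused whole. The fingers move at their own pace and stop on an object; the grip force is fixed at half the most. Time passes only in rows, so rows that repeat a pose let the fingers close. It gives the time, the measured TCP pose, the force, the opening and the grip force at its end, in the units of the state.
- env.state(): the state, without advancing time (a new reading comes with each control period).
- env.read_camera(name): name is "scene" or "top" or "wrist"; returns a dict with "img" (420x560x3 uint8, blue, green, red), "K" (3x3 intrinsics, pixels), "pose" (4x4, takes a point from camera to world coordinates). Camera axes: x right, y down, z forward; pixel columns grow to the right and rows downward; lengths in mm; the calibration is good to about 2 mm. A picture is of the moment at which its call begins. There is no depth.
- env.job_done(): hands the job in; it is judged then, once.
The state is a dict: "t": time; "joints": joint angles; "qvel": joint speeds; "tau": joint torques, N m; "eef_pos": TCP position; "tcp_rot": TCP orientation; "ft_force": force on the tool from outside, world axes, zero at the start; "moment": the same for the moment, N m; "opening": opening from 0.0 (shut) to 1.0 (fully open); "grip_force": force on a finger pad.
Only numpy, scipy, OpenCV 4.12 (cv2) and the standard library are available. Lean on these libraries where they do the work, as an engineer would, in place of code of your own. Each camera call takes 0.05 s, during which the arm holds its last target. There are 200 camera calls.

## Working session

There is one attempt and no reset: what is moved stays moved. The work goes in short steps, Python scripts to look and compute and a shell command to move; the robot and the scene stay as the last step left them, time stands still between calls to the robot, and variables do not carry over. Pictures are saved under pics/ and viewed, at most 14 in all, crops included, and the job is handed in when it is done.

```bash
mkdir -p pics; ls; python3 - <<'E'
from cell import env
import cv2,numpy as np
for n in("scene","top"):
    c=env.read_camera(n); cv2.imwrite(f"pics/{n}0.png",c["img"]); print(n,c["K"].round(1).tolist(),c["pose"].round(3).tolist())
s=env.state(); print(s["t"],s["eef_pos"],s["tcp_rot"],s["opening"])
E
```

```text
pics
scene [[506.0, 0.0, 274.2], [0.0, 506.0, 215.8], [0.0, 0.0, 1.0]] [[-0.748, 0.524, -0.409, 1064.666], [0.664, 0.577, -0.475, 575.162], [-0.013, -0.627, -0.779, 1031.291], [0.0, 0.0, 0.0, 1.0]]
top [[545.7, 0.0, 282.6], [0.0, 545.7, 209.3], [0.0, 0.0, 1.0]] [[0.01, -0.992, 0.125, 392.919], [-0.999, -0.006, 0.032, -15.799], [-0.031, -0.125, -0.992, 1047.69], [0.0, 0.0, 0.0, 1.0]]
0.1 [ 173.19843524 -600.32660656  233.10791959] [-3.14061982e+00 -9.41510248e-05  2.80835291e-01] 1.0026825744085217
```

View pics/top0.png

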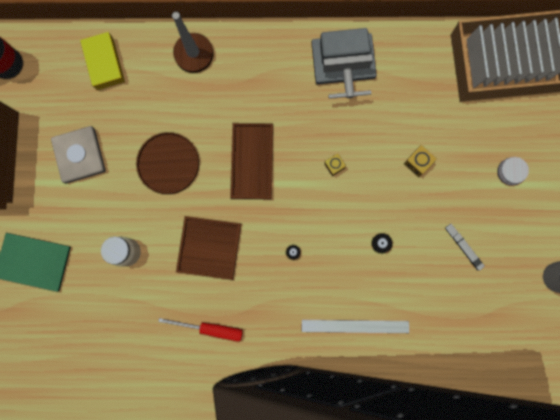

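View pics/scene0.png

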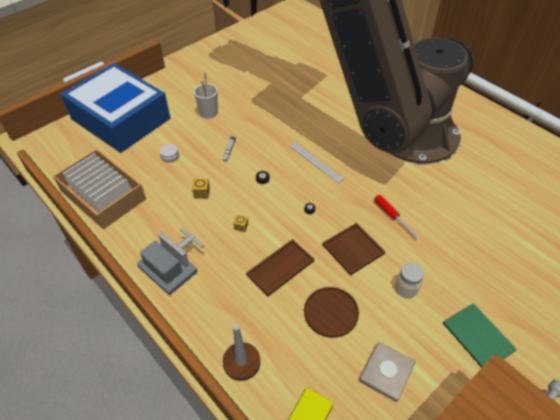

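```bash
cat > h.py <<'E'
from cell import env
import cv2,numpy as np
def ray(c,p):
    d=c["pose"][:3,:3]@np.linalg.solve(c["K"],[p[0],p[1],1.]); return c["pose"][:3,3],d/np.linalg.norm(d)
def plane(c,p,z):
    o,d=ray(c,p); return o+d*(z-o[2])/d[2]
def tri(c1,p1,c2,p2):
    o,d=ray(c1,p1);q,e=ray(c2,p2)
    s=np.linalg.lstsq(np.c_[d,-e],q-o,rcond=None)[0]
    a,b=o+d*s[0],q+e*s[1]; return (a+b)/2,np.linalg.norm(a-b)
def project(c,P):
    q=c["K"]@(c["pose"][:3,:3].T@(np.asarray(P,float)-c["pose"][:3,3])); return q[:2]/q[2]
def masks(img):
    h,s,v=cv2.split(cv2.cvtColor(img,cv2.COLOR_BGR2HSV))
    return dict(dark=(v<110).astype(np.uint8)*255,black=((v<70)).astype(np.uint8)*255,
      grey=((s<70)).astype(np.uint8)*255,brass=((s>165)&(v>60)&(h>17)&(h<35)).astype(np.uint8)*255)
def blob(m,p,r):
    "contour in mask m nearest to pixel p with area>5 within r"
    cs=[k for k in cv2.findContours(m,cv2.RETR_EXTERNAL,cv2.CHAIN_APPROX_NONE)[0] if cv2.contourArea(k)>5]
    f=lambda k:np.hypot(*(np.array(cv2.minAreaRect(k)[0])-p))
    k=min(cs,key=f); return k if f(k)<r else None
E
python3 - <<'E'
from h import *
T=env.read_camera("top");S=env.read_camera("scene")
mt,ms=masks(T["img"]),masks(S["img"])
seeds=dict(long_tray=("dark",(252,161),(281,267)),square_tray=("dark",(209,248),(354,248)),round_dish=("dark",(168,163),(331,312)),
 big_wheel=("black",(382,243),(262,177)),small_wheel=("black",(293,252),(310,208)),big_block=("brass",(421,160),(201,187)),small_block=("brass",(336,164),(241,223)),punch=("grey",(465,247),(229,148)),jarlid=("grey",(116,250),(411,271)))
for n,(k,a,b) in seeds.items():
    A,B=blob(mt[k],a,15),blob(ms[k],b,15)
    if A is None or B is None: print(n,"none",A is None,B is None); continue
    ra,rb=cv2.minAreaRect(A),cv2.minAreaRect(B)
    P,e=tri(T,ra[0],S,rb[0]); z=P[2]
    box=np.array([plane(T,p,max(z,0))[:2] for p in cv2.boxPoints(ra)])
    E=[box[1]-box[0],box[2]-box[1]]; L=[np.linalg.norm(x) for x in E]; l=E[int(np.argmax(L))]
    print(n,np.round(ra[0],1),np.round(rb[0],1),P.round(1),"err",round(e,1),"size",np.round(L,1),"yaw",round(np.degrees(np.arctan2(l[1],l[0])),1))
big=cv2.resize(T["img"][130:275,270:490],None,fx=3.6,fy=3.6,interpolation=cv2.INTER_CUBIC); cv2.imwrite("pics/crop1.png",big)
E
```

```text
long_tray [251.9 161. ] [279.9 266.9] [620.1  77.4   4.8] err 3.2 size [149.9  80.5] yaw -0.5
square_tray [208.6 247.5] [352.9 248.2] [450.4 157.7   6. ] err 2.6 size [108.3 112.1] yaw -97.7
round_dish [167.8 162.8] [330.5 312. ] [616.1 243.1   4.1] err 2.6 size [122.5 124.9] yaw -134.6
big_wheel [381.5 243. ] [262.5 177.5] [ 461.4 -171.5    8. ] err 2.1 size [35.9 34.1] yaw -89.6
small_wheel [293. 252.] [309. 210.] [443.6  -4.2   2.7] err 3.2 size [23.  22.9] yaw -89.5
big_block [415.9 164.8] [200.  187.5] [ 614.3 -241.3   21.2] err 14.5 size [16.2 34.6] yaw -125.7
small_block none True False
punch [464.6 246.6] [228.7 147.6] [ 456.1 -327.9    7.7] err 3.2 size [ 16.9 102.2] yaw -143.4
jarlid [119.  250.5] [409.3 279.8] [441.8 318.1  42.9] err 3.5 size [71.5 53.7] yaw -89.6
```

View pics/crop1.png

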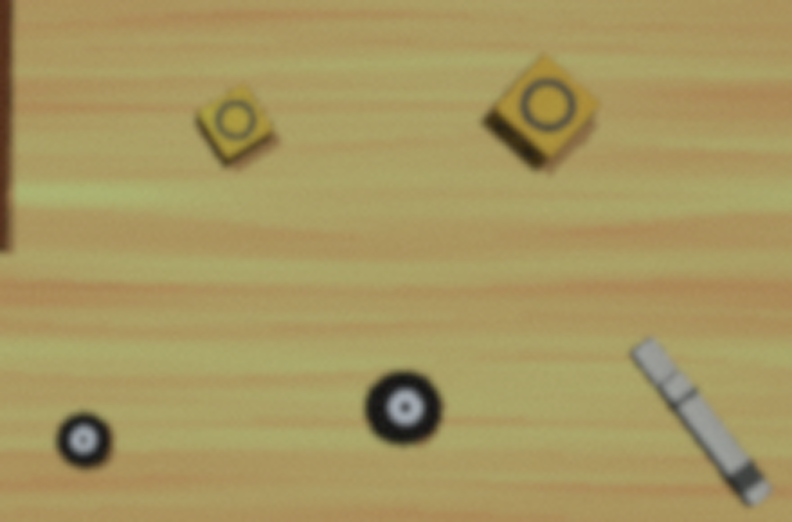

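The top view shows the punch at (465,247), wheels at (382,243) and (293,252), blocks at (421,160) and (336,164), trays at (252,161), (209,248) and (168,163), and the jar at (118,250). In the crop, the punch's thin end is at its upper left. I'll go above the punch first.

```bash
cat >> h.py <<'E'
def to(x,y,z,yawdeg,s=None):
    "rows' numbers from the present pose to world x,y,z and world yaw of tool x"
    s=s or env.state(); w=s["tcp_rot"][2]; p=s["eef_pos"]; d=np.array([x,y,z])-p
    c,n=np.cos(w),np.sin(w); t=-(yawdeg-np.degrees(w)); t=(t+180)%360-180
    print("pose",p.round(1),round(np.degrees(w),1),"-> row",np.round([c*d[0]+n*d[1],n*d[0]-c*d[1],-d[2],t],1).tolist(),"rows",int(np.ceil(max(np.linalg.norm(d)/41.7,abs(t)/7.16))))
E
python3 -m crank '[[347,-183,83,-20.5,40],[347,-183,83,-20.5,40],[347,-183,83,-20.5,40],[347,-183,83,-20.5,40],[347,-183,83,-20.5,40],[347,-183,83,-20.5,40],[347,-183,83,-20.5,40],[347,-183,83,-20.5,40],[347,-183,83,-20.5,40],[347,-183,83,-20.5,40]]'
python3 - <<'E'
from h import *
to(456,-328,150,36.6)
E
```

```text
t: 1.03
eef_pos: [457.8, -325.7, 149.8]
tcp_rot: [-3.141, -0.0, 0.64]
ft_force: [-0.3, -0.1, 0.4]
opening: 0.432
grip_force: 0.0
pose [ 457.8 -325.7  149.8] 36.7 -> row [-2.8, 0.8, -0.2, 0.1] rows 1
```

```bash
python3 -m crank '[[0,0,0,0,40],[0,0,0,0,40]]'
python3 - <<'E'
from h import *
W=env.read_camera("wrist"); cv2.imwrite("pics/w1.png",W["img"]); print(W["pose"].round(2).tolist(),W["K"][0,0])
m=masks(W["img"])["grey"]
p=project(W,[456,-328,8]);print("expected",p)
k=blob(m,p,60)
if k is not None:
    r=cv2.minAreaRect(k);print(r)
    b=np.array([plane(W,q,12)[:2] for q in cv2.boxPoints(r)]);print(b.round(1).tolist(),b.mean(0))
    T=env.read_camera("top"); 
to(456,-328,150,36.6)
E
```

```text
t: 1.2
eef_pos: [456.6, -327.5, 150.3]
tcp_rot: [-3.141, 0.0, 0.641]
ft_force: [-1.4, -0.6, 0.1]
opening: 0.421
grip_force: 0.0
[[0.6, -0.77, -0.22, 519.03], [-0.8, -0.57, -0.17, -281.68], [0.0, 0.28, -0.96, 300.39], [0.0, 0.0, 0.0, 1.0]] 346.9625290539159
expected [275.5811426  203.80885602]
((274.9999694824219, 201.99996948242188), (15.999998092651367, 111.99998474121094), 0.0)
[[411.7, -351.3], [492.1, -292.4], [499.9, -302.9], [420.3, -362.9]] [ 456.01834992 -327.37088979]
pose [ 455.6 -329.   150.7] 36.6 -> row [0.9, -0.6, 0.7, -0.0] rows 1
```

View pics/w1.png

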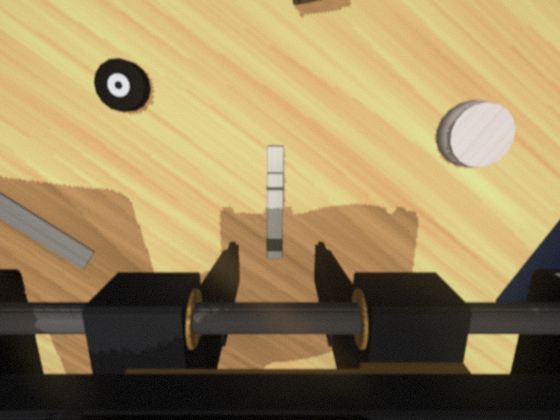

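The wrist view shows the punch at (275,202), lined up between the fingers. It measures (456,-327) at 36.5°, which agrees with the first estimate. Grasping it now.

```bash
python3 -m crank '[[1,-0.5,40,0,40],[1,-0.5,75,0,40],[1,-0.5,105,0,40],[1,-0.5,120,0,40],[1,-0.5,129,0,40],[1,-0.5,129,0,40],[1,-0.5,129,0,0],[1,-0.5,129,0,0],[1,-0.5,129,0,0],[1,-0.5,129,0,0]]'
python3 -m crank '[[0,0,0,0,0],[0,0,0,0,0],[0,0,0,0,0],[0,0,-10,0,0],[0,0,-20,0,0],[0,0,-30,0,0]]'
python3 - <<'E'
from h import *
to(620,77,100,0)
E
```

```text
t: 2.13
eef_pos: [456.6, -327.9, 22.5]
tcp_rot: [3.14, -0.0, 0.638]
ft_force: [0.2, -0.1, -0.6]
opening: 0.198
grip_force: 0.0
t: 2.63
eef_pos: [456.6, -327.6, 52.7]
tcp_rot: [3.141, -0.0, 0.639]
ft_force: [0.4, 0.5, -1.1]
opening: 0.145
grip_force: 30.0
pose [ 456.6 -327.6   52.7] 36.6 -> row [372.4, -227.4, -47.3, 36.6] rows 11
```

```bash
python3 -m crank '[[0,0,-40,0,0],[20,-12,-50,0,0],[372,-227,-50,36.5,0],[372,-227,-50,36.5,0],[372,-227,-50,36.5,0],[372,-227,-50,36.5,0],[372,-227,-50,36.5,0],[372,-227,-50,36.5,0],[372,-227,-50,36.5,0],[372,-227,-50,36.5,0]]'
python3 - <<'E'
from h import *
to(620,77,100,0)
E
```

```text
t: 3.47
eef_pos: [584.3, -11.3, 102.8]
tcp_rot: [3.141, -0.001, 0.001]
ft_force: [0.7, -1.6, -2.2]
opening: 0.143
grip_force: 30.0
pose [584.3 -11.3 102.8] 0.1 -> row [35.8, -88.3, 2.8, 0.1] rows 3
```

```bash
python3 -m crank '[[36,-88,3,0,0],[36,-88,3,0,0],[36,-88,3,0,0],[36,-88,3,0,0],[36,-88,3,0,0]]'
python3 - <<'E'
from h import *
W=env.read_camera("wrist"); cv2.imwrite("pics/w2.png",W["img"])
to(620,77,100,0)
m=masks(W["img"])["dark"]
print(project(W,[620,77,12]),[project(W,[620+a*75,77+b*40,12]).round().tolist() for a in(-1,1) for b in(-1,1)])
E
```

```text
t: 3.88
eef_pos: [619.4, 75.0, 99.1]
tcp_rot: [3.141, -0.0, 0.003]
ft_force: [-0.3, -0.4, -2.1]
opening: 0.143
grip_force: 30.0
pose [619.2  74.   99. ] 0.1 -> row [0.8, -3.0, -1.0, 0.1] rows 1
[272.47825096 222.56586366] [[324.0, 314.0], [221.0, 314.0], [333.0, 114.0], [212.0, 114.0]]
```

View pics/w2.png

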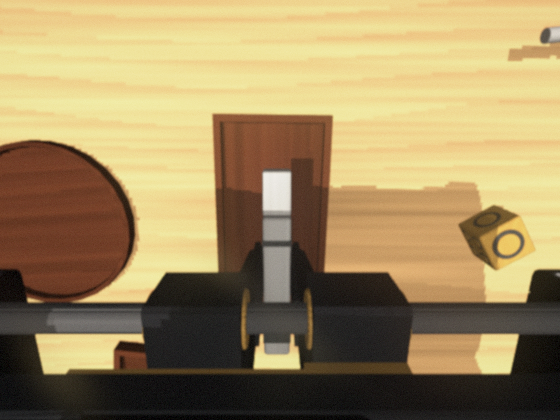

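The wrist view shows the punch held above the long tray. The tray's far corners at (213,115) and (333,115) match the prediction to about 1 px. Lowering it now.

```bash
python3 -m crank '[[0.5,-3,25,0,0],[0.5,-3,45,0,0],[0.5,-3,60,0,0],[0.5,-3,67,0,0],[0.5,-3,70,0,0],[0.5,-3,71,0,0],[0.5,-3,71,0,0]]'
```

```text
t: 4.52
eef_pos: [620.4, 77.0, 28.3]
tcp_rot: [3.141, -0.001, 0.001]
ft_force: [-0.2, -0.5, -1.4]
opening: 0.143
grip_force: 30.0
```

```bash
python3 -m crank '[[0,0,0.7,0,0],[0,0,1.3,0,0],[0,0,1.3,0,0]]'
python3 -m crank '[[0,0,0,0,30],[0,0,0,0,30],[0,0,0,0,30],[0,0,0,0,30],[0,0,-30,0,30],[0,0,-65,0,30],[0,0,-100,0,40]]'
python3 - <<'E'
from h import *
to(461.5,-171.5,150,36)
E
```

```text
t: 4.77
eef_pos: [620.5, 77.5, 27.3]
tcp_rot: [3.141, -0.001, 0.002]
ft_force: [-1.1, -2.0, 4.6]
opening: 0.146
grip_force: 30.0
t: 5.35
eef_pos: [619.6, 77.7, 126.8]
tcp_rot: [3.141, 0.002, 0.002]
ft_force: [0.2, -0.2, -0.9]
opening: 0.348
grip_force: 0.0
pose [619.6  77.7 126.8] 0.1 -> row [-158.5, 248.9, -23.2, -35.9] rows 8
```

```bash
python3 -m crank '[[-158,249,-23,0,65],[-158,249,-23,0,65],[-158,249,-23,0,65],[-158,249,-23,0,65],[-158,249,-23,0,65],[-158,249,-23,0,65],[-158,249,-23,0,65],[-158,249,-23,0,65],[-158,249,-23,0,65],[-158,249,-23,0,65]]'
cat >> h.py <<'E'
def find(name,kind,P,r=40):
    "wrist+top measurement of blob centre near world guess P; rays crossed for height"
    W=env.read_camera("wrist"); T=env.read_camera("top"); out=[]
    for c in (W,T):
        p=project(c,P); k=blob(masks(c["img"])[kind],p,r); out.append(None if k is None else cv2.minAreaRect(k)); print(p.round(1),out[-1])
    if out[0]: print("wrist plane",plane(W,out[0][0],P[2]).round(1))
    if all(out): print("tri",[np.round(x,1) for x in tri(W,out[0][0],T,out[1][0])])
    return W,out
E
python3 - <<'E'
from h import *
W,o=find("hub","grey",[461.5,-171.5,16],20)
S=env.read_camera("scene"); k=blob(masks(S["img"])["grey"],project(S,[461.5,-171.5,16]),12)
if k is not None and o[0]: print(tri(W,o[0][0],S,cv2.minAreaRect(k)[0]))
to(461.5,-171.5,150,0)
E
```

```text
t: 6.18
eef_pos: [462.7, -171.5, 149.4]
tcp_rot: [3.142, -0.0, 0.0]
ft_force: [-0.3, 0.5, -1.1]
opening: 0.685
grip_force: 0.0
[275.4 207.8] ((275.5, 208.0), (20.0, 21.0), 90.0)
[382.5 242.3] None
wrist plane [ 461.3 -171.6   16. ]
(array([ 461.64682219, -172.23281043,   10.97359788]), np.float64(3.565248047025267))
pose [ 463.1 -170.4  149.2] 0.2 -> row [-1.6, 1.1, -0.8, 0.2] rows 1
```

```bash
python3 -m crank '[[-1,1,40,0,65],[-1.5,1,75,0,65],[-1.5,1,105,0,65],[-1.5,1,120,0,65],[-1.5,1,128,0,65],[-1.5,1,128,0,65],[-1.5,1,128,0,0],[-1.5,1,128,0,0],[-1.5,1,128,0,0],[-1.5,1,128,0,0]]'
python3 -m crank '[[0,0,0,0,0],[0,0,0,0,0],[0,0,0,0,0],[0,0,-15,0,0],[0,0,-50,0,0],[0,0,-80,0,0]]'
python3 - <<'E'
from h import *
to(592,243,110,0)
E
```

```text
t: 7.17
eef_pos: [461.3, -172.5, 21.8]
tcp_rot: [3.141, -0.001, 0.002]
ft_force: [-0.2, 0.4, -0.6]
opening: 0.456
grip_force: 0.0
t: 7.67
eef_pos: [460.5, -172.5, 102.0]
tcp_rot: [-3.141, 0.002, 0.001]
ft_force: [-0.1, 0.0, -1.1]
opening: 0.412
grip_force: 30.0
pose [ 460.5 -172.5  102. ] 0.1 -> row [132.1, -415.3, -8.0, 0.1] rows 11
```

```bash
python3 -m crank '[[132,-415,-8,0,0],[132,-415,-8,0,0],[132,-415,-8,0,0],[132,-415,-8,0,0],[132,-415,-8,0,0],[132,-415,-8,0,0],[132,-415,-8,0,0],[132,-415,-8,0,0],[132,-415,-8,0,0],[132,-415,-8,0,0]]'
python3 -m crank '[[0,0,0,0,0],[0,0,0,0,0]]'
python3 - <<'E'
from h import *
to(592,243,110,0)
E
```

```text
t: 8.5
eef_pos: [586.7, 226.7, 108.9]
tcp_rot: [3.141, 0.0, 0.002]
ft_force: [0.5, -1.2, -0.6]
opening: 0.413
grip_force: 30.0
t: 8.67
eef_pos: [586.4, 226.4, 108.4]
tcp_rot: [3.141, 0.0, 0.005]
ft_force: [-0.5, -0.1, -0.6]
opening: 0.412
grip_force: 30.0
pose [586.4 226.4 108.4] 0.3 -> row [5.7, -16.5, -1.6, 0.3] rows 1
```

```bash
python3 -m crank '[[5.7,-16.5,-1,0,0],[5.7,-16.5,-1,0,0],[5.7,-16.5,-1,0,0]]'
python3 - <<'E'
from h import *
W=env.read_camera("wrist"); cv2.imwrite("pics/w3.png",W["img"])
to(592,243,110,0)
print([project(W,[616+a,243+b,12]).round().tolist() for a,b in((62,0),(0,62),(0,-62))])
E
```

```text
t: 8.92
eef_pos: [592.1, 240.3, 109.7]
tcp_rot: [3.141, 0.001, 0.001]
ft_force: [-0.3, -1.0, -0.6]
opening: 0.413
grip_force: 30.0
pose [592.  240.  109.7] 0.1 -> row [0.0, -3.0, -0.3, 0.1] rows 1
[[271.0, 98.0], [187.0, 188.0], [357.0, 188.0]]
```

View pics/w3.png

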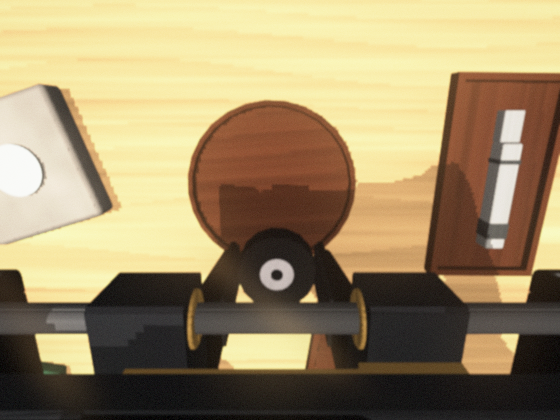

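The wrist view shows the dish rim with its left edge at x=189, right edge at 355 and top at 101, against a prediction of 187/357/98. The punch lies flat in its tray. Lowering the big wheel into the near half of the dish.

```bash
python3 -m crank '[[0,-3,30,0,0],[0,-3,55,0,0],[0,-3,70,0,0],[0,-3,78,0,0],[0,-3,81,0,0],[0,-3,82,0,0],[0,-3,83,0,0],[0,-3,83,0,0]]'
python3 - <<'E'
from h import *
to(592,243,26.6,0)
E
```

```text
t: 9.63
eef_pos: [592.7, 244.0, 27.9]
tcp_rot: [-3.141, -0.001, 0.001]
ft_force: [0.1, -0.1, -1.3]
opening: 0.412
grip_force: 30.0
pose [592.7 244.   27.9] 0.1 -> row [-0.8, 1.0, 1.3, 0.1] rows 1
```

```bash
python3 -m crank '[[0,0,0.7,0,0],[0,0,1.4,0,0],[0,0,1.4,0,0]]'
```

```text
t: 9.88
eef_pos: [592.7, 244.2, 26.7]
tcp_rot: [-3.141, -0.001, 0.002]
ft_force: [-1.7, -1.5, 7.5]
opening: 0.413
grip_force: 30.0
```

Contact felt, so I'll release and go to the small wheel.

```bash
python3 -m crank '[[0,0,0,0,50],[0,0,0,0,50],[0,0,0,0,50],[0,0,0,0,50],[0,0,-25,0,50],[0,0,-65,0,50],[0,0,-105,0,50]]'
python3 - <<'E'
from h import *
to(443.6,-4.2,150,0)
E
```

```text
t: 10.47
eef_pos: [591.6, 243.9, 130.7]
tcp_rot: [3.141, 0.003, 0.002]
ft_force: [1.1, 0.2, 0.5]
opening: 0.528
grip_force: 0.0
pose [591.6 243.9 130.7] 0.1 -> row [-148.4, 247.9, -19.3, 0.1] rows 7
```

```bash
python3 -m crank '[[-148,248,-19,0,55],[-148,248,-19,0,55],[-148,248,-19,0,55],[-148,248,-19,0,55],[-148,248,-19,0,55],[-148,248,-19,0,55],[-148,248,-19,0,55],[-148,248,-19,0,55],[-148,248,-19,0,55],[-148,248,-19,0,55]]'
python3 - <<'E'
from h import *
W,o=find("hub","grey",[443.6,-4.2,16],25)
S=env.read_camera("scene"); k=blob(masks(S["img"])["grey"],project(S,[443.6,-4.2,16]),15)
if k is not None and o[0]: print(tri(W,o[0][0],S,cv2.minAreaRect(k)[0]))
to(443.6,-4.2,150,0)
E
```

```text
t: 11.3
eef_pos: [445.2, -4.1, 149.8]
tcp_rot: [3.141, -0.001, 0.001]
ft_force: [0.4, -0.2, -0.2]
opening: 0.578
grip_force: 0.0
[275.5 208.2] ((275.0, 208.5), (15.0, 16.0), 90.0)
[293.6 251.1] ((313.3235168457031, 237.20590209960938), (19.160314559936523, 7.033533096313477), 14.03624439239502)
wrist plane [443.3  -3.8  16. ]
tri [array([465.2, -21.7,  99.5]), np.float64(35.4)]
(array([442.98546537,  -4.26684218,  11.20027715]), np.float64(2.1831068429036264))
pose [445.2  -3.2 149.4] 0.2 -> row [-1.6, 1.0, -0.6, 0.2] rows 1
```

```bash
python3 -m crank '[[-1,1,40,0,55],[-2,1,75,0,55],[-2,1,105,0,55],[-2,1,120,0,55],[-2,1,128,0,55],[-2,1,128,0,55],[-2,1,128,0,0],[-2,1,128,0,0],[-2,1,128,0,0],[-2,1,128,0,0]]'
python3 -m crank '[[0,0,0,0,0],[0,0,0,0,0],[0,0,0,0,0],[0,0,-15,0,0],[0,0,-50,0,0],[0,0,-80,0,0]]'
python3 - <<'E'
from h import *
to(642,243,110,0)
E
```

```text
t: 12.28
eef_pos: [443.1, -5.0, 22.0]
tcp_rot: [3.141, -0.001, 0.002]
ft_force: [1.3, 0.4, 0.5]
opening: 0.356
grip_force: 0.1
t: 12.78
eef_pos: [442.1, -5.1, 102.4]
tcp_rot: [-3.141, 0.002, 0.001]
ft_force: [0.3, -0.7, 0.4]
opening: 0.309
grip_force: 30.0
pose [442.1  -5.1 102.4] 0.1 -> row [200.2, -247.8, -7.6, 0.1] rows 8
```

```bash
python3 -m crank '[[200,-248,-8,0,0],[200,-248,-8,0,0],[200,-248,-8,0,0],[200,-248,-8,0,0],[200,-248,-8,0,0],[200,-248,-8,0,0],[200,-248,-8,0,0],[200,-248,-8,0,0],[200,-248,-8,0,0],[200,-248,-8,0,0]]'
python3 - <<'E'
from h import *
to(642,243,110,0)
E
```

```text
t: 13.62
eef_pos: [642.2, 244.1, 108.7]
tcp_rot: [3.141, 0.001, 0.003]
ft_force: [-0.2, -0.6, -0.1]
opening: 0.303
grip_force: 30.0
pose [642.2 244.1 108.7] 0.2 -> row [-0.2, 1.1, -1.3, 0.2] rows 1
```

```bash
python3 -m crank '[[0,0,30,0,0],[0,0,55,0,0],[0,0,70,0,0],[0,0,77,0,0],[0,0,80,0,0],[0,0,81,0,0],[0,0,81.8,0,0],[0,0,82.5,0,0],[0,0,82.5,0,0]]'
python3 - <<'E'
from h import *
to(642,243,26.8,0)
E
```

```text
t: 14.37
eef_pos: [642.6, 243.2, 27.9]
tcp_rot: [-3.141, -0.001, 0.001]
ft_force: [0.3, -0.1, 0.1]
opening: 0.308
grip_force: 30.0
pose [642.6 243.2  27.9] 0.1 -> row [-0.6, 0.2, 1.1, 0.1] rows 1
```

```bash
python3 -m crank '[[0,0,0.7,0,0],[0,0,1.2,0,0],[0,0,1.2,0,0]]'
python3 -m crank '[[0,0,0,0,42],[0,0,0,0,42],[0,0,0,0,42],[0,0,0,0,42],[0,0,-25,0,42],[0,0,-65,0,42],[0,0,-105,0,42]]'
python3 - <<'E'
from h import *
T=env.read_camera("top");S=env.read_camera("scene")
cv2.imwrite("pics/crop2.png",cv2.resize(T["img"][120:280,130:460],None,fx=2.4,fy=2.4,interpolation=cv2.INTER_CUBIC))
# blocks: brass top faces incl. ring
cv2.imwrite("pics/crop3.png",np.hstack([cv2.resize(T["img"][140:185,395:445],(400,360)),cv2.resize(S["img"][165:210,176:226],(400,360))]))
to(600,-240,150,0)
E
```

```text
t: 14.62
eef_pos: [642.6, 243.3, 27.0]
tcp_rot: [-3.141, -0.001, 0.002]
ft_force: [-1.7, -1.4, 6.6]
opening: 0.307
grip_force: 30.0
t: 15.2
eef_pos: [641.6, 243.0, 130.8]
tcp_rot: [3.141, 0.003, 0.001]
ft_force: [0.3, 0.2, 0.2]
opening: 0.445
grip_force: 0.0
pose [644.8 244.  137.5] 0.1 -> row [-45.6, 483.9, -12.5, 0.1] rows 12
```

View pics/crop3.png

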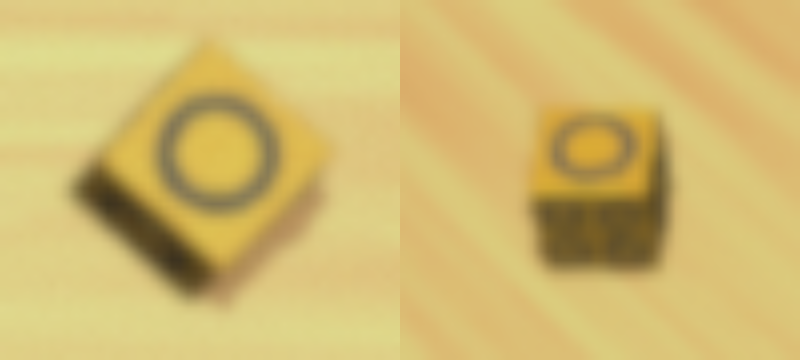

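The top crop shows the big block's top ring centred at (218,153), which is (422.2,159.1) in the full image. In the scene crop the ring is at (193,146), which is (200.1,183.2).

```bash
python3 - <<'E'
from h import *
T=env.read_camera("top");S=env.read_camera("scene")
P,e=tri(T,(422.25,159.1),S,(200.1,183.25)); print(P,e)
f=lambda q:plane(T,(q[0]/8+395-.4,q[1]/8+140-.4),40)[:2]
c=[f(q) for q in((208,38),(333,150),(228,272),(100,162))]; print(np.mean(c,0))
for i in range(4):
    d=c[(i+1)%4]-c[i]; print(np.linalg.norm(d).round(1),(np.degrees(np.arctan2(d[1],d[0]))%90).round(1))
to(P[0],P[1],150,0)
E
python3 -m crank '[[0,180,-13,0,75],[-20,484,-13,0,75],[-20,484,-13,0,75],[-20,484,-13,0,75],[-20,484,-13,0,75],[-20,484,-13,0,75],[-20,484,-13,0,75],[-20,484,-13,0,75],[-20,484,-13,0,75],[-20,484,-13,0,75]]'
```

```text
[ 616.63921494 -244.43334628   39.63754896] 1.5535990695349273
[ 616.1780411  -242.82079147]
39.0 46.8
38.3 49.3
39.1 48.2
39.3 49.1
pose [642.6 243.3 131.9] 0.1 -> row [-26.7, 487.7, -18.1, 0.1] rows 12
t: 16.23
eef_pos: [625.0, -174.7, 140.6]
tcp_rot: [-3.141, 0.003, 0.001]
ft_force: [0.6, -0.1, 0.1]
opening: 0.787
grip_force: 0.0
```

View pics/crop2.png

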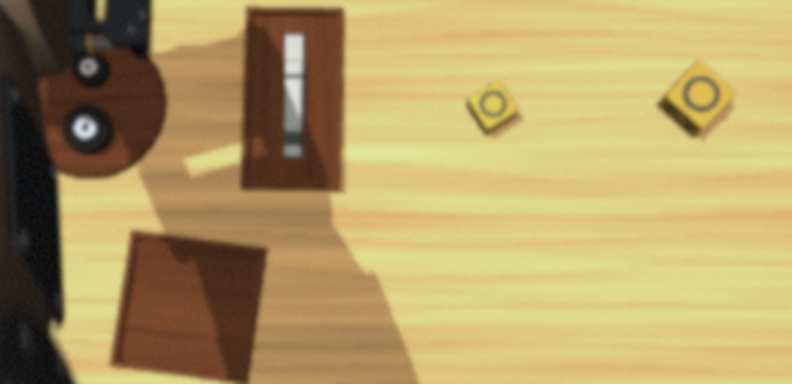

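The crop shows the punch at (293,95), and both wheels flat and apart in the dish at (90,68) and (86,128). On to the big block.

```bash
python3 -m crank '[[-8,69,-9,-48,75],[-8,69,-9,-48,75],[-8,69,-9,-48,75],[-8,69,-9,-48,75],[-8,69,-9,-48,75],[-8,69,-9,-48,75],[-8,69,-9,-48,75],[-8,69,-9,-48,75]]'
python3 - <<'E'
from h import *
W=env.read_camera("wrist"); cv2.imwrite("pics/w4.png",W["img"])
to(616.5,-243.5,150,48.4)
print([project(W,[616.5,-243.5,z]).round().tolist() for z in(0,40)])
E
```

```text
t: 16.9
eef_pos: [617.6, -241.7, 149.5]
tcp_rot: [-3.139, 0.001, 0.843]
ft_force: [-0.4, -0.4, -0.8]
opening: 0.786
grip_force: 0.0
pose [ 617.6 -241.7  149.7] 48.0 -> row [-2.1, 0.4, -0.3, -0.4] rows 1
[[276.0, 203.0], [276.0, 216.0]]
```

View pics/w4.png

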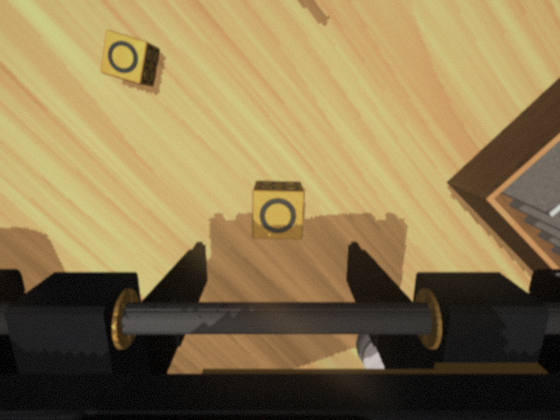

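The big block's top ring is at (278,214) and it sits square to the fingers, about 1.5 mm to the right of centre. Grasping it.

```bash
python3 -m crank '[[-2,2,30,0,75],[-2,2,60,0,75],[-2,2,90,0,75],[-2,2,115,0,75],[-2,2,127,0,75],[-2,2,127,0,75],[-2,2,127,0,30],[-2,2,127,0,0],[-2,2,127,0,0],[-2,2,127,0,0]]'
python3 -m crank '[[0,0,0,0,0],[0,0,0,0,0],[0,0,0,0,0],[0,0,0,0,0],[0,0,-15,0,0],[0,0,-50,0,0],[0,0,-85,0,0]]'
python3 - <<'E'
from h import *
u=np.array([np.cos(np.radians(82.3)),np.sin(np.radians(82.3))]); c=np.array([450.4,157.7])
print(c+25*u,c-27*u)
to(*(c+24*u),110,82.3)
E
```

```text
t: 17.78
eef_pos: [618.6, -244.9, 25.4]
tcp_rot: [3.14, -0.0, 0.839]
ft_force: [-0.6, -0.7, -0.7]
opening: 0.566
grip_force: 0.0
t: 18.37
eef_pos: [617.2, -244.2, 108.5]
tcp_rot: [-3.137, 0.001, 0.839]
ft_force: [1.7, -0.1, -4.5]
opening: 0.418
grip_force: 30.0
[453.74965464 182.47457999] [446.78237299 130.94345361]
pose [ 617.2 -244.2  108.5] 48.1 -> row [207.5, -406.1, -1.5, -34.2] rows 11
```

```bash
python3 -m crank '[[207,-406,-2,-34,0],[207,-406,-2,-34,0],[207,-406,-2,-34,0],[207,-406,-2,-34,0],[207,-406,-2,-34,0],[207,-406,-2,-34,0],[207,-406,-2,-34,0],[207,-406,-2,-34,0],[207,-406,-2,-34,0],[207,-406,-2,-34,0]]'
python3 -m crank '[[0,0,0,0,0],[0,0,0,0,0]]'
python3 - <<'E'
from h import *
to(453.7,182.5,110,82.3)
E
```

```text
t: 19.2
eef_pos: [467.1, 145.6, 111.0]
tcp_rot: [-3.141, 0.0, 1.432]
ft_force: [0.2, 0.3, -5.9]
opening: 0.418
grip_force: 30.0
t: 19.37
eef_pos: [467.3, 146.0, 111.1]
tcp_rot: [-3.141, 0.0, 1.437]
ft_force: [0.3, -0.3, -5.2]
opening: 0.419
grip_force: 30.0
pose [467.3 146.  111.1] 82.3 -> row [34.4, -18.4, 1.1, 0.0] rows 1
```

```bash
python3 -m crank '[[34.4,-18.4,1,0,0],[34.4,-18.4,1,0,0],[34.4,-18.4,1,0,0],[34.4,-18.4,1,0,0]]'
python3 - <<'E'
from h import *
W=env.read_camera("wrist"); cv2.imwrite("pics/w5.png",W["img"])
to(453.7,182.5,110,82.3)
u=np.array([np.cos(np.radians(82.3)),np.sin(np.radians(82.3))]); v=np.array([u[1],-u[0]]); c=np.array([450.4,157.7])
print([project(W,[*(c+a*55*u+b*55*v),12]).round().tolist() for a in(-1,1) for b in(-1,1)])
E
```

```text
t: 19.7
eef_pos: [455.4, 179.9, 110.1]
tcp_rot: [3.142, 0.0, 1.432]
ft_force: [1.0, 1.0, -7.1]
opening: 0.417
grip_force: 30.0
pose [455.5 179.7 110.1] 82.0 -> row [2.6, -2.2, 0.1, -0.3] rows 1
[[206.0, 309.0], [342.0, 308.0], [197.0, 175.0], [349.0, 174.0]]
```

View pics/w5.png

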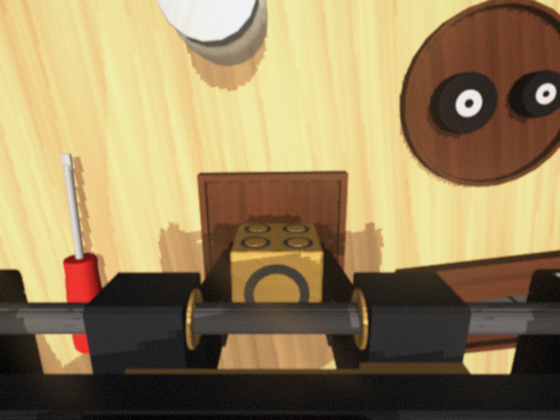

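The tray's far corners at (199,174) and (348,172) match the prediction to 2 px. Lowering the big block.

```bash
python3 -m crank '[[2,-2,25,0,0],[2.5,-2,50,0,0],[2.5,-2,67,0,0],[2.5,-2,74,0,0],[2.5,-2,77,0,0],[2.5,-2,79,0,0],[2.5,-2,80,0,0],[2.5,-2,80,0,0]]'
```

```text
t: 20.42
eef_pos: [453.8, 183.3, 30.8]
tcp_rot: [3.14, -0.0, 1.432]
ft_force: [-0.5, -0.6, -5.7]
opening: 0.424
grip_force: 30.0
```

```bash
python3 -m crank '[[0,0,0.7,0,0],[0,0,1.4,0,0],[0,0,1.4,0,0]]'; python3 -m crank '[[0,0,0.5,0,0],[0,0,1.0,0,0],[0,0,1.0,0,0]]'
```

```text
t: 20.67
eef_pos: [453.7, 183.5, 29.8]
tcp_rot: [3.14, -0.0, 1.433]
ft_force: [-1.5, -1.5, 6.2]
opening: 0.419
grip_force: 30.0
t: 20.92
eef_pos: [453.8, 183.5, 29.8]
tcp_rot: [3.139, -0.001, 1.433]
ft_force: [-4.0, -2.8, 22.3]
opening: 0.421
grip_force: 30.0
```

```bash
python3 -m crank '[[0,0,-0.8,0,0],[0,0,-0.8,0,52],[0,0,-0.8,0,52],[0,0,-0.8,0,52],[0,0,-0.8,0,52],[0,0,-30,0,52],[0,0,-70,0,52],[0,0,-105,0,52]]'
python3 - <<'E'
from h import *
T=env.read_camera("top");S=env.read_camera("scene")
P0=[611,-83,30]; p=project(S,P0).astype(int); print(project(T,P0),p)
cv2.imwrite("pics/crop4.png",np.hstack([cv2.resize(T["img"][142:187,311:361],(400,360)),cv2.resize(S["img"][200:245,216:266],(400,360))]))
to(611,-83,150,50)
E
```

```text
t: 21.58
eef_pos: [453.0, 183.3, 133.9]
tcp_rot: [-3.14, 0.001, 1.433]
ft_force: [1.3, 0.3, 0.2]
opening: 0.545
grip_force: 0.0
[335.68413771 162.59423174] [240 219]
pose [455.2 184.  137.1] 82.1 -> row [-243.0, 191.1, -12.9, 32.1] rows 8
```

View pics/crop4.png

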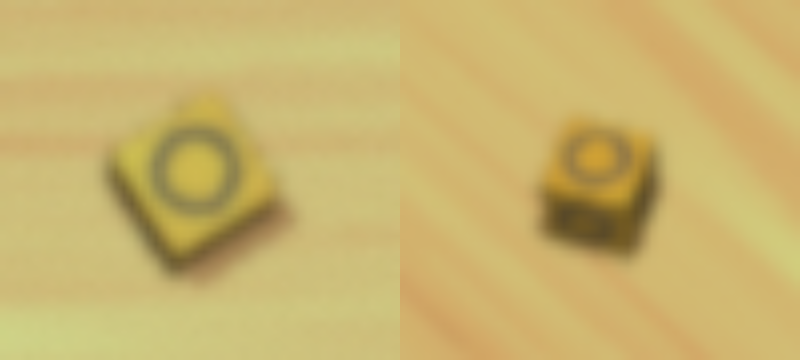

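The small block's top ring is at (196,169) in the top crop and (197,157) in the scene crop. Its edges give a yaw of about 36°.

```bash
python3 - <<'E'
from h import *
T=env.read_camera("top");S=env.read_camera("scene")
P,e=tri(T,(335.1,162.7),S,(240.2,219.2)); print(P,e)
to(P[0],P[1],150,36.5)
E
python3 -m crank '[[0,0,-15,0,60],[-243,191,-15,45.5,60],[-243,191,-15,45.5,60],[-243,191,-15,45.5,60],[-243,191,-15,45.5,60],[-243,191,-15,45.5,60],[-243,191,-15,45.5,60],[-243,191,-15,45.5,60],[-243,191,-15,45.5,60],[-243,191,-15,45.5,60]]'
python3 - <<'E'
from h import *
W=env.read_camera("wrist"); cv2.imwrite("pics/w6.png",W["img"])
to(612,-83,150,36.5)
print([project(W,[612,-83,z]).round().tolist() for z in(0,30)])
E
```

```text
[611.12208908 -82.62808949  32.29013849] 2.365111015231274
pose [453.5 183.5 133.3] 82.1 -> row [-241.9, 192.7, -16.7, 45.6] rows 8
t: 22.62
eef_pos: [610.0, -87.1, 145.3]
tcp_rot: [-3.14, 0.002, 0.635]
ft_force: [-1.2, 0.3, 0.1]
opening: 0.632
grip_force: 0.0
pose [608.9 -85.1 145.3] 36.4 -> row [3.8, 0.2, -4.7, -0.1] rows 1
[[273.0, 197.0], [273.0, 207.0]]
```

View pics/w6.png

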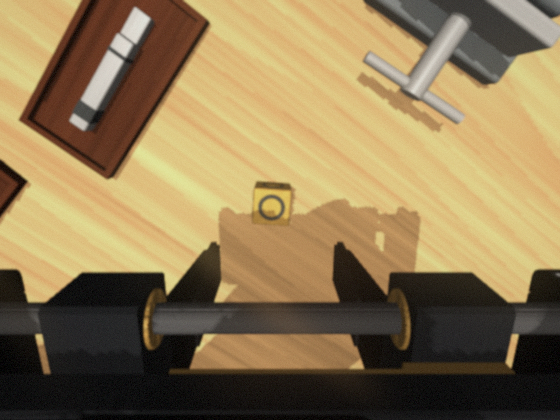

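The small block's ring is at (271,207), nearly square to the fingers. The vise handle at (415,90) is about 80 mm ahead, so it's clear. Grasping.

```bash
python3 -m crank '[[3.5,-1,30,0,60],[3.5,-1,60,0,60],[3.5,-1,90,0,60],[3.5,-1,112,0,60],[3.5,-1,123,0,60],[3.5,-1,123,0,60],[3.5,-1,123,0,30],[3.5,-1,123,0,0],[3.5,-1,123,0,0],[3.5,-1,123,0,0]]'
python3 -m crank '[[0,0,0,0,0],[0,0,0,0,0],[0,0,0,0,0]]'
python3 -m crank '[[0,0,-15,0,0],[0,0,-50,0,0],[0,0,-100,0,0],[0,0,-100,0,0]]'
python3 - <<'E'
from h import *
to(446.5,129,125,82.3)
E
```

```text
t: 23.5
eef_pos: [611.8, -80.7, 26.1]
tcp_rot: [3.14, -0.001, 0.639]
ft_force: [0.3, -0.1, -0.3]
opening: 0.407
grip_force: 0.0
t: 23.75
eef_pos: [611.7, -80.8, 25.7]
tcp_rot: [3.14, -0.001, 0.639]
ft_force: [-0.8, 0.5, 7.2]
opening: 0.32
grip_force: 29.1
t: 24.08
eef_pos: [613.1, -81.1, 130.4]
tcp_rot: [3.136, -0.004, 0.639]
ft_force: [0.6, -0.4, -1.0]
opening: 0.321
grip_force: 29.1
pose [613.1 -81.1 130.4] 36.6 -> row [-8.6, -268.0, 5.4, -45.7] rows 7
```

```bash
python3 -m crank '[[-8.5,-268,0,-45.7,0],[-8.5,-268,0,-45.7,0],[-8.5,-268,0,-45.7,0],[-8.5,-268,0,-45.7,0],[-8.5,-268,0,-45.7,0],[-8.5,-268,0,-45.7,0],[-8.5,-268,0,-45.7,0],[-8.5,-268,0,-45.7,0],[-8.5,-268,0,-45.7,0],[-8.5,-268,0,-45.7,0]]'
python3 - <<'E'
from h import *
W=env.read_camera("wrist"); cv2.imwrite("pics/w7.png",W["img"])
to(446.5,129,31.5,82.3)
E
```

```text
t: 24.92
eef_pos: [445.3, 129.2, 124.8]
tcp_rot: [3.141, -0.0, 1.435]
ft_force: [0.0, -0.1, -2.6]
opening: 0.319
grip_force: 29.1
pose [445.4 128.9 124.7] 82.2 -> row [0.3, 1.0, 93.2, -0.1] rows 3
```

View pics/w7.png

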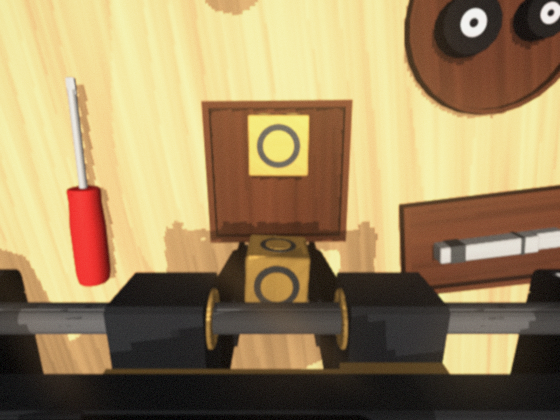

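The big block sits flat in the far half of the tray at (278,146), and the near half is free for the small block. Lowering it.

```bash
python3 -m crank '[[0.5,1,30,0,0],[0.5,1,60,0,0],[0.5,1,78,0,0],[0.5,1,86,0,0],[0.5,1,90,0,0],[0.5,1,92,0,0],[0.5,1,93,0,0],[0.5,1,93,0,0]]'; python3 -m crank '[[0,0,0.5,0,0],[0,0,1,0,0],[0,0,1,0,0]]'
```

```text
t: 25.63
eef_pos: [446.3, 129.7, 32.4]
tcp_rot: [3.14, -0.0, 1.436]
ft_force: [-0.6, -0.4, -1.9]
opening: 0.316
grip_force: 29.1
t: 25.88
eef_pos: [446.0, 129.9, 31.2]
tcp_rot: [3.141, -0.0, 1.436]
ft_force: [0.6, 0.4, -1.8]
opening: 0.319
grip_force: 29.1
```

```bash
python3 -m crank '[[0,0,0.5,0,0],[0,0,1,0,0],[0,0,1,0,0]]'
```

```text
t: 26.13
eef_pos: [445.9, 129.9, 30.6]
tcp_rot: [3.141, -0.0, 1.436]
ft_force: [-2.6, -0.9, 13.4]
opening: 0.32
grip_force: 29.1
```

```bash
python3 -m crank '[[0,0,0,0,42],[0,0,0,0,42],[0,0,0,0,42],[0,0,0,0,42],[0,0,-30,0,42],[0,0,-70,0,42],[0,0,-110,0,42]]'
python3 -m crank '[[-60,0,-60,0,60],[-150,0,-60,0,60],[-150,0,-60,0,60],[-150,0,-60,0,60],[-150,0,-60,0,60],[-150,0,-60,0,60],[-150,0,-60,0,60]]'
python3 - <<'E'
from h import *
T=env.read_camera("top");S=env.read_camera("scene")
a=cv2.resize(T["img"][110:290,80:290],(800,600))[:, :400+100]; b=S["img"][220:400,230:440]
cv2.imwrite("pics/end.png",np.hstack([cv2.resize(T["img"][110:290,80:290],(400,343)),cv2.resize(b,(400,343))]))
E
```

```text
t: 26.72
eef_pos: [445.1, 129.7, 140.4]
tcp_rot: [-3.139, 0.001, 1.436]
ft_force: [0.5, -0.5, -0.4]
opening: 0.442
grip_force: 0.0
t: 27.3
eef_pos: [425.5, -18.8, 199.6]
tcp_rot: [-3.141, -0.0, 1.435]
ft_force: [0.5, -0.7, -0.3]
opening: 0.629
grip_force: 0.0
```

View pics/end.png

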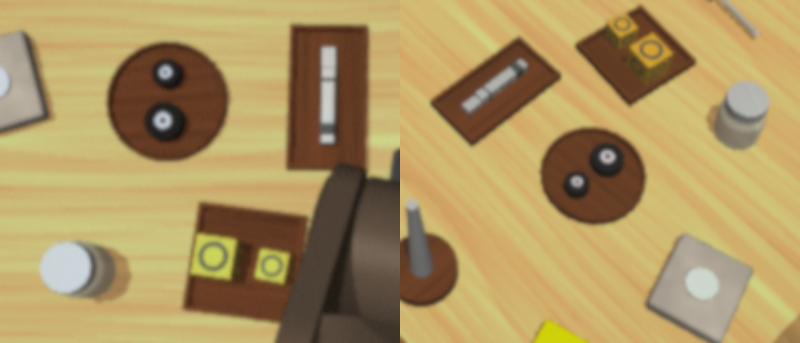

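Both wheels, the punch and both blocks look flat and apart in the picture, and the jar at (72,268) has not moved. The big block is close to the rim, so I'll check its position.

```bash
python3 - <<'E'
from h import *
T=env.read_camera("top");S=env.read_camera("scene"); c=np.array([450.4,157.7]);a=np.radians(82.3);u=np.array([np.cos(a),np.sin(a)]);v=np.array([u[1],-u[0]])
for n,p,q in(("big",(191.1,244.7),(361.6,245.5)),("small",(272*.525+79.8,265*.525+109.8),(222*.525+229.8,24*.525+219.8))):
    P,e=tri(T,p,S,q); d=P[:2]-c; print(n,P.round(1),round(e,1),"along",round(d@u,1),"across",round(d@v,1))
print(env.state()["t"])
E
```

```text
big [453.4 183.1  46.7] 3.5 along 25.6 across -0.4
small [446.1 126.8  36.4] 1.7 along -31.2 across -0.2
27.5
```

```bash
python3 -c "
from cell import env
print(env.job_done())"
```

```text
the job is handed in; nothing more can be done
None
```

The job is handed in at about 27.5 s: the punch lies lengthwise in the long tray, both wheels are flat in the round dish, both blocks stand on the square tray's floor about 4 mm clear of the rim, and the jar stands where it was.

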